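# Shut the grinder's air valve under its sliding cover

## Robot

A 6-joint arm with a two-finger parallel gripper is mounted at the origin on the work surface. World frame = base frame: x ahead of the robot, y to its left, z up, the work surface at z = 0. Lengths are in mm, angles in rad, forces in N, time in s.
With the tool pointing down it reaches from about 275 to 1000 mm from the base axis. Payload 8.4 kg.
Tool frame: the origin (TCP) lies on the centre line of the jaws, within the pads' length; the fingertips stand 25 mm ahead of it and the grasp point (between the pads) lies 6 mm ahead of it; z points along the fingers, x is the direction in which the jaws open and shut, and the axes are right-handed (so a half turn about z gives the same grasp; the last joint's range is limited). The gripper opens to 85 mm and grips with 20 to 120 N. Pads are 22 mm wide; open, the fingers measure 114 mm over their backs; the gripper's body (76 mm by 85 mm) begins 54 mm behind the grasp point. The pads swing forward as they close: fully open they stand 13 mm farther back than shut.
Start: joints at [1.136, 0.353, 1.633, -0, 1.155, -0.002], TCP at [262.133, 567.375, 256.281] pointing down, gripper open.
Joint ranges: [-2.63, 2.63], [-0.92, 2.1], [0.06, 2.66], [-1.3, 4.44], [0, 2.69], [-3.02, 3.02]. Speed limits (rad/s): [2.22, 2.22, 2.79, 3.14, 3.14, 3.14].

## Interface

Orientations are given as [roll, pitch, yaw] about the fixed x, y, z axes, in that order (R = Rz(yaw) Ry(pitch) Rx(roll)).
In Python, from rig import r gives the robot as it stands. The module is installed in compiled form; this text tells all that it offers.
- The arm moves only by the tool jog_arm, never from a script. Its argument "deltas" is a list of rows, each an object with "gripper": the gripper command: -1 is fully open, 1 is shut, values between are in proportion; "translation": the shift along the world's x, y, z in units of 10 cm (1.0 is 10 cm), a list of three; "dr": the turn, a rotation vector about the world's x, y, z in units of pi/2 rad (1.0 is pi/2 rad), a list of three. In form: [{"gripper": gripper, "translation": [x, y, z], "dr": [wx, wy, wz]}, ...]. A call has 1 to 12 rows; each row shifts and turns the commanded pose from where the row before left it; what a row does not reach is not made up. A row lasts 1/12 s, in which the tool goes at most 41.7 mm and 7.16 degrees, less where a joint would pass 70% of its speed; a pose out of reach is approached as far as the arm can. A call with a number of a shift or a turn outside -1 to 1 is refused whole. A call with a gripper value outside its range is refused whole. The fingers move at their own pace and stop on an object; "squeeze" is the grip in N (left out, the last holds). Time passes only in rows, so rows that do not move let the fingers close. It gives the time, the measured TCP pose, the force and the opening at its end, in the units of the state.
- r.sense(): the state, without advancing time (a new reading comes with each control period).
- r.grab_frame(name): name is "side" or "top"; returns the picture (384x512x3 uint8, blue, green, red); there is no depth.
- r.calibration(name): a dict with "mtx" (3x3 intrinsics, pixels), "k1" (the pictures are not rectified: a ray, as slopes to the right and down, at radius r is drawn at 1 + k1 r^2 times it, then the intrinsics apply), "world_from_camera" (4x4, takes a point from camera to world coordinates). Camera axes: x right, y down, z forward; pixel columns grow to the right and rows downward; lengths in mm; the calibration is good to about 2 mm. A picture is of the moment at which its call begins. calibration takes no time and is no camera call.
- r.sign_off(): hands the job in, once; it reports no verdict.
The state is a dict: "clock": time; "qpos": joint angles; "qvel": joint speeds; "joint_efforts": joint torques, N m; "eef_pos": TCP position; "tcp_rot": TCP orientation; "contact_force": force on the tool from outside, world axes, zero at the start; "wrist_torque": the same for the moment, N m; "opening": opening from 0.0 (shut) to 1.0 (fully open).
Only numpy, scipy, OpenCV 4.12 (cv2) and the standard library are available. Lean on these libraries where they do the work, as an engineer would, in place of code of your own. Each camera call takes 0.05 s, during which the arm holds its last target. There are 200 camera calls.

## Task

The belt grinder's compressed air has to be shut off at the green box on the bench. By pushing only, slide the aluminium cover that hides the red valve handle all the way across to the other end of the box without lifting it out of its guides, then push the red handle round clockwise (seen from above) to its stop so that the valve is fully shut. Leave the blue handle and everything else on the bench as they are.

Things in the scene. Friction and masses are not known exactly. Their poses are not given: they have to be found in the camera images.
- box: green steel valve box fixed to the bench, an open trough 208 (x) x 362 (y) x 108 mm high; origin on the bench under its centre; it is yawed on the bench. Inside clear space 170 (x) x 342 (y) mm. The cover lies on the two long walls at 100 mm height between 8 mm high guides and end stops. Two valves sit side by side inside, centred 85 mm either side of the middle along y, red and blue in either order; there is no partition between them.
- cover: loose flat aluminium cover 190 (x) x 168 (y) x 4 mm thick, 0.35 to 0.7 kg, with yellow stripes along its edges and an orange upright push rib in its middle, 80 mm long in x, 10 mm thick in y, its top 34 mm above the origin. Origin at the centre of its underside. It starts over the red valve; it slides along the box's y about 170 mm to the end stop at the other end, where it hides the blue valve (it clears both handles beneath). Sliding takes about 2 to 7 N.
- red_valve: centre of the floor space of the red valve's half of the box, 4 mm above the bench; axes parallel to the box's. The brass valve body and pipe (pipe along x) stay fixed.
- blue_valve: centre of the floor space of the blue valve's half of the box, 4 mm above the bench; axes parallel to the box's. The brass valve body and pipe (pipe along x) stay fixed.
- red_pivot (a point): turning axis (vertical) of the red handle, at mid height of the handle, 82 mm above the bench; 45 mm in +x and 30 mm in -y of the red valve's origin, in the box's axes. The handle is a straight bar 76 mm long from here to its tip, 18 mm wide and 16 mm tall (74 to 90 mm above the bench), with a round hub of 13 mm radius.
- red_tip (a point): middle of the free end of the red handle, 76 mm from its pivot, at mid height.
- red_handle (a joint): angle of the red handle: 0 = open, pointing along the box's -x; grows clockwise seen from above to 1.571 = fully shut, against the stop, pointing along the box's +y. Stays where it is left; it turns with about 2 N at the tip. Starts between 0 and 0.25.
- blue_tip (a point): middle of the free end of the blue handle, same size and motion as the red one; to be left alone.
- coupling: brass ring 34 mm across, 35 mm high, standing on the bench near the box; origin at the centre of its underside.
- offcut: steel angle offcut 30 x 130 x 30 mm lying on the bench behind the box; origin at the centre of its underside.
- jar: amber jar 60 mm across, 80 mm high, behind the box; origin at the centre of its underside.
- spray: blue can with white cap, 54 mm across, 150 mm high; origin at the centre of its underside.
- mug: white mug 76 mm across, 90 mm high; origin at the centre of its underside.
- wrench: steel wrench lying on the bench; origin at the centre of its underside.
- brush: hand brush lying on the bench; origin at the centre of its underside.

How it is judged:
By the outcome, as a careful person would: the job done as asked, in the order asked, and still so for the second after the job is handed in, with the robot touching nothing.
It also fails if it takes over 48 s, if anything falls off the work surface, if the arm or the gripper's body presses on something with over 40 N, if the wrist force passes 120 N, or if a joint passes its speed limit or range.

## Working session

There is one attempt and no reset: what is moved stays moved. The work goes in short steps, Python scripts to look and compute and a tool call to move; the robot and the scene stay as the last step left them, time stands still between calls to the robot, and variables do not carry over. Pictures are saved under pics/ and viewed, about 8 in all and at most 12, crops included, and the job is handed in when it is done.

Besides the shell and the picture viewer there is one more tool, called after "Call:" as name([rows], argument=value, ...), one row to a line, values as JSON. jog_arm: Moves the arm, as the interface text tells. Shifts and turns lie within -1 to 1; 1 stands for 10 cm of shift or pi/2 rad of turn. Its arguments: {"type":"object","properties":{"deltas":{"type":"array"},"squeeze":{"type":"number"}},"required":["deltas"]}

```bash
mkdir -p pics
python3 - <<'E'
from rig import r
import cv2
for n in("top","side"):
    cv2.imwrite(f"pics/{n}0.png",r.grab_frame(n)); c=r.calibration(n); print(n,c["mtx"].tolist(),c["k1"],c["world_from_camera"].round(3).tolist())
s=r.sense();print(s["clock"],s["eef_pos"],s["tcp_rot"],s["opening"])
E
```

```text
top [[358.13731903599046, 0.0, 256.8002837591186], [0.0, 358.13731903599046, 191.0861344886908], [0.0, 0.0, 1.0]] -0.020196695273799897 [[-0.016, -0.997, 0.07, 476.327], [-1.0, 0.016, -0.009, 16.285], [0.008, -0.07, -0.998, 1201.069], [0.0, 0.0, 0.0, 1.0]]
side [[414.62817913295055, 0.0, 264.82806604287475], [0.0, 414.62817913295055, 191.09896668688046], [0.0, 0.0, 1.0]] -0.0924456952365138 [[1.0, 0.0, 0.024, 529.747], [-0.02, -0.551, 0.834, -1051.823], [0.014, -0.834, -0.551, 781.601], [0.0, 0.0, 0.0, 1.0]]
0.1 [261.96885017 566.99060259 255.62518213] [3.14155725e+00 1.29813380e-03 1.13799027e+00] 0.9956392997651886
```

View pics/top0.png

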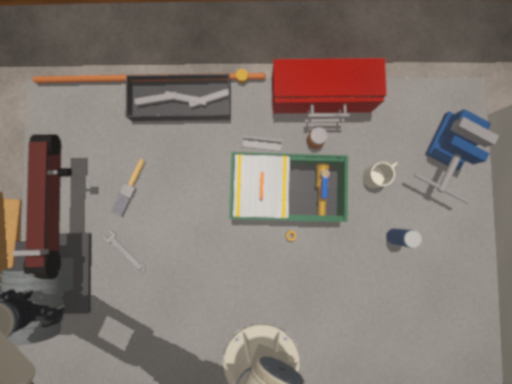

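View pics/side0.png

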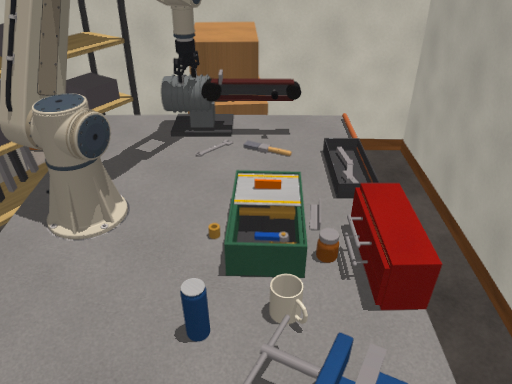

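```bash
python3 - <<'E'
import cv2
a=cv2.imread("pics/top0.png")[140:250,220:360]; cv2.imwrite("pics/c1.png",cv2.resize(a,None,fx=5.5,fy=5.4,interpolation=cv2.INTER_CUBIC))
E
cat > h.py <<'E'
from rig import r
import numpy as np, cv2
def cam(n):
    c=r.calibration(n); return c["mtx"],c["k1"],c["world_from_camera"]
def pix(n,P):
    K,k,T=cam(n); p=(np.atleast_2d(P)-T[:3,3])@T[:3,:3]; s=p[:,:2]/p[:,2:]; s=s*(1+k*(s**2).sum(1,keepdims=True)); return s@K[:2,:2].T+K[:2,2]
def world(n,uv,z):
    K,k,T=cam(n); d=(np.atleast_2d(uv)-K[:2,2])/K[0,0]; s=d.copy()
    for _ in range(9): s=d/(1+k*(s**2).sum(1,keepdims=True))
    v=np.c_[s,np.ones(len(s))]@T[:3,:3].T; return T[:3,3]+v*((z-T[2,3])/v[:,2:])
E
python3 - <<'E'
from h import *
im=cv2.imread("pics/top0.png"); hsv=cv2.cvtColor(im,cv2.COLOR_BGR2HSV)
m=cv2.inRange(hsv,(60,80,20),(90,255,255)); m[:145]=0;m[230:]=0;m[:,:225]=0;m[:,355:]=0
p=cv2.findNonZero(m); R=cv2.minAreaRect(p); b=cv2.boxPoints(R); print(b,world("top",b,108).round(0))
for n,lo,hi in(("orange",(5,150,120),(14,255,255)),("blue",(100,120,60),(125,255,255))):
    q=cv2.inRange(hsv,lo,hi); q[:150]=0;q[225:]=0;q[:,:232]=0;q[:,350:]=0
    z=cv2.findNonZero(q); Rq=cv2.minAreaRect(z); print(n,len(z),Rq,world("top",[Rq[0]],130 if n=="orange" else 90).round(0), world("top",cv2.boxPoints(Rq),90).round(0).tolist())
E
```

```text
[[290.91452 218.56383]
 [293.02438 155.26747]
 [347.06436 157.0688 ]
 [344.9545  220.36516]] [[ 467.  -96.  108.]
 [ 662. -107.  108.]
 [ 654. -274.  108.]
 [ 459. -261.  108.]]
orange 13 ((261.0, 188.5), (17.0, 0.0), -90.0) [[559.  -6. 130.]] [[536.0, -6.0, 90.0], [536.0, -6.0, 90.0], [589.0, -7.0, 90.0], [589.0, -7.0, 90.0]]
blue 91 ((324.5, 188.0), (18.0, 5.0), 90.0) [[ 561. -205.   90.]] [[589.0, -198.0, 90.0], [589.0, -214.0, 90.0], [532.0, -212.0, 90.0], [533.0, -196.0, 90.0]]
```

View pics/c1.png

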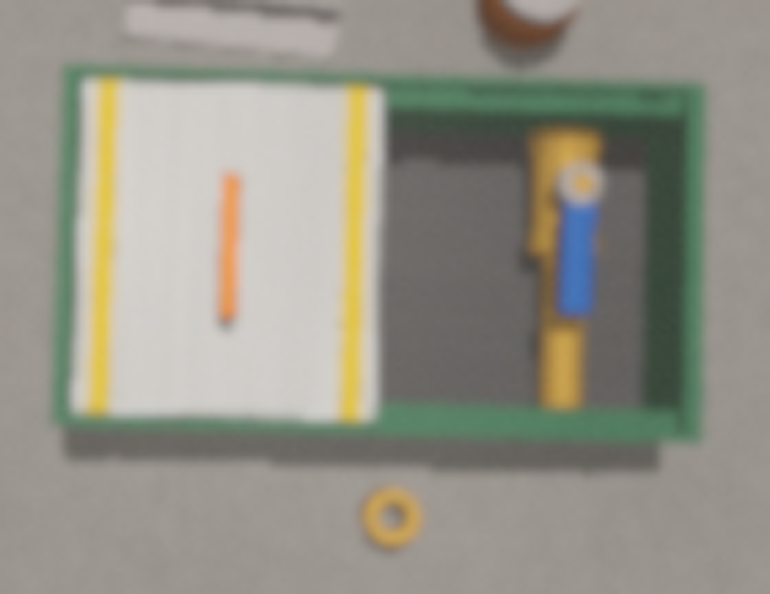

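```bash
cat >> h.py <<'E'
def fit(c):
    w=world("top",c,108)[:,:2]; P=np.array([[104,181],[104,-181],[-104,-181],[-104,181]],float)
    A=P-P.mean(0);B=w-w.mean(0); y=np.arctan2((A[:,0]*B[:,1]-A[:,1]*B[:,0]).sum(),(A*B).sum()); return w.mean(0),y,w
E
python3 - <<'E'
from h import *
s=np.array([[66,67],[705,87],[698,438],[55,425]])/[5.5,5.4]+[219.6,139.6]
c,y,w=fit(s); print(c,y,w.round(0).tolist(),[np.linalg.norm(w[i]-w[i-1]).round() for i in range(4)])
R=np.array([[np.cos(y),-np.sin(y)],[np.sin(y),np.cos(y)]])
f=lambda x,z:c+R@[x,z]
print("rib model",f(0,86),"pivot",f(45,55),"bluepivot",f(45,-115), "bluepiv/tip seen",world("top",np.array([[582,183],[575,318]])/[5.5,5.4]+[219.6,139.6],88).round())
print("rib seen",world("top",np.array([[231,172],[226,322]])/[5.5,5.4]+[219.6,139.6],134).round())
# side check: predicted corners
print(pix("side",[[*f(a,b),108] for a,b in((104,181),(104,-181),(-104,-181),(-104,181))]).round(0).tolist(), pix("side",[[*f(a,86),134] for a in(-40,40)]).round())
E
```

```text
[565.66899737 -92.36992454] -0.043177824603410166 [[675.0, 82.0], [658.0, -277.0], [458.0, -266.0], [471.0, 91.0]] [np.float64(204.0), np.float64(359.0), np.float64(200.0), np.float64(357.0)]
rib model [569.3811366   -6.45007805] pivot [613.00109912 -39.36358394] bluepivot [ 605.66314948 -209.20514097] bluepiv/tip seen [[ 606. -210.   88.]
 [ 528. -203.   88.]]
rib seen [[610.  -9. 134.]
 [527.  -4. 134.]]
[[301.0, 171.0], [308.0, 246.0], [224.0, 244.0], [236.0, 170.0]] [[255. 179.]
 [282. 179.]]
```

Call:
jog_arm([
  {"gripper":1,"translation":[0.17,-0.3,0],"dr":[0,0,-0.042]},
  {"gripper":1,"translation":[0.17,-0.3,0],"dr":[0,0,-0.042]},
  {"gripper":1,"translation":[0.17,-0.3,0],"dr":[0,0,-0.042]},
  {"gripper":1,"translation":[0.17,-0.3,0],"dr":[0,0,-0.042]},
  {"gripper":1,"translation":[0.17,-0.3,0],"dr":[0,0,-0.042]},
  {"gripper":1,"translation":[0.17,-0.3,0],"dr":[0,0,-0.042]},
  {"gripper":1,"translation":[0.17,-0.3,0],"dr":[0,0,-0.042]},
  {"gripper":1,"translation":[0.17,-0.3,0],"dr":[0,0,-0.042]},
  {"gripper":1,"translation":[0.17,-0.3,0],"dr":[0,0,-0.042]},
  {"gripper":1,"translation":[0.17,-0.3,0],"dr":[0,0,-0.042]},
  {"gripper":1,"translation":[0.17,-0.3,0],"dr":[0,0,-0.042]},
  {"gripper":1,"translation":[0.17,-0.3,0],"dr":[0,0,-0.042]},
])

```text
clock: 1.1
eef_pos: [466.5, 205.7, 256.1]
tcp_rot: [-3.142, 0.0, 0.343]
contact_force: [0.4, 1.1, 0.3]
opening: 0.002
```

Call:
jog_arm([
  {"gripper":1,"translation":[0.175,-0.305,-0.1],"dr":[0,0,-0.041]},
  {"gripper":1,"translation":[0.175,-0.305,-0.1],"dr":[0,0,-0.041]},
  {"gripper":1,"translation":[0.175,-0.305,-0.1],"dr":[0,0,-0.041]},
  {"gripper":1,"translation":[0.175,-0.305,-0.1],"dr":[0,0,-0.041]},
  {"gripper":1,"translation":[0.175,-0.305,-0.1],"dr":[0,0,-0.041]},
  {"gripper":1,"translation":[0.175,-0.305,-0.1],"dr":[0,0,-0.041]},
  {"gripper":1,"translation":[0,0,0],"dr":[0,0,0]},
  {"gripper":1,"translation":[0,0,0],"dr":[0,0,0]},
])

```text
clock: 1.77
eef_pos: [571.1, 22.8, 195.2]
tcp_rot: [3.141, 0.002, -0.043]
contact_force: [-0.7, -0.1, -0.6]
opening: -0.0
```

Run:
```python
from h import *
im=r.grab_frame("side")
s=r.sense();p=np.array(s["eef_pos"]);print(s["clock"],p.round(1),s["contact_force"])
print("tip px",pix("side",[p-[0,0,25]]).round())
a=cv2.resize(im[110:260,190:340],None,fx=4,fy=4,interpolation=cv2.INTER_CUBIC); cv2.imwrite("pics/s1.png",a)
```

```text
1.8167 [570.7  23.9 195.6] [-0.13071098 -0.1292778   0.19962469]
tip px [[269. 163.]]
```

View pics/s1.png

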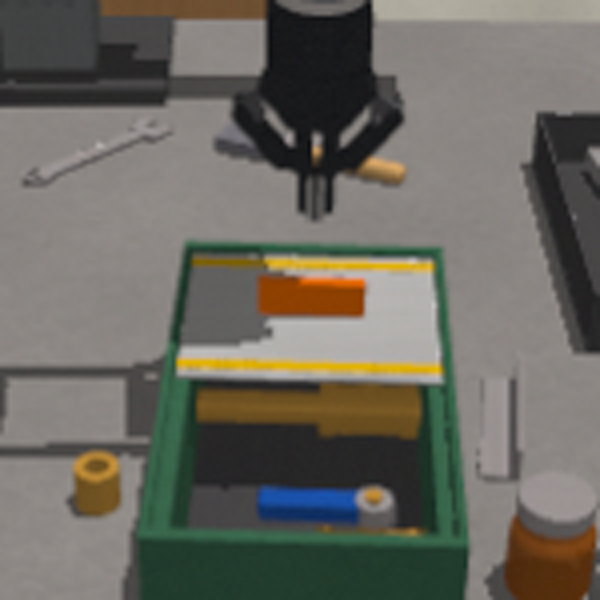

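Call:
jog_arm([
  {"gripper":1,"translation":[0,0,-0.15],"dr":[0,0,0]},
  {"gripper":1,"translation":[0,0,-0.15],"dr":[0,0,0]},
  {"gripper":1,"translation":[0,0,-0.15],"dr":[0,0,0]},
  {"gripper":1,"translation":[0,0,-0.12],"dr":[0,0,0]},
  {"gripper":1,"translation":[0,0,0],"dr":[0,0,0]},
  {"gripper":1,"translation":[0,-0.05,0],"dr":[0,0,0]},
  {"gripper":1,"translation":[0,-0.05,0],"dr":[0,0,0]},
  {"gripper":1,"translation":[0,-0.05,0],"dr":[0,0,0]},
  {"gripper":1,"translation":[-0.002,-0.05,0],"dr":[0,0,0]},
  {"gripper":1,"translation":[-0.002,-0.05,0],"dr":[0,0,0]},
  {"gripper":1,"translation":[-0.002,-0.05,0],"dr":[0,0,0]},
])

```text
clock: 2.73
eef_pos: [571.1, -5.9, 140.1]
tcp_rot: [-3.141, -0.002, -0.041]
contact_force: [0.4, 4.2, 2.7]
opening: 0.001
```

Call:
jog_arm([
  {"gripper":1,"translation":[-0.004,-0.08,0],"dr":[0,0,0]},
  {"gripper":1,"translation":[-0.004,-0.08,0],"dr":[0,0,0]},
  {"gripper":1,"translation":[-0.004,-0.08,0],"dr":[0,0,0]},
  {"gripper":1,"translation":[-0.004,-0.08,0],"dr":[0,0,0]},
  {"gripper":1,"translation":[-0.004,-0.08,0],"dr":[0,0,0]},
  {"gripper":1,"translation":[-0.004,-0.08,0],"dr":[0,0,0]},
  {"gripper":1,"translation":[-0.004,-0.08,0],"dr":[0,0,0]},
  {"gripper":1,"translation":[-0.004,-0.08,0],"dr":[0,0,0]},
  {"gripper":1,"translation":[-0.004,-0.08,0],"dr":[0,0,0]},
  {"gripper":1,"translation":[-0.004,-0.08,0],"dr":[0,0,0]},
  {"gripper":1,"translation":[-0.004,-0.08,0],"dr":[0,0,0]},
  {"gripper":1,"translation":[-0.004,-0.08,0],"dr":[0,0,0]},
])

```text
clock: 3.73
eef_pos: [565.7, -102.4, 139.3]
tcp_rot: [-3.142, -0.0, -0.04]
contact_force: [0.9, 5.2, 3.9]
opening: -0.003
```

Call:
jog_arm([
  {"gripper":1,"translation":[-0.003,-0.07,0],"dr":[0,0,0]},
  {"gripper":1,"translation":[-0.003,-0.07,0],"dr":[0,0,0]},
  {"gripper":1,"translation":[-0.003,-0.07,0],"dr":[0,0,0]},
  {"gripper":1,"translation":[-0.003,-0.07,0],"dr":[0,0,0]},
  {"gripper":1,"translation":[-0.003,-0.07,0],"dr":[0,0,0]},
  {"gripper":1,"translation":[-0.002,-0.05,0],"dr":[0,0,0]},
  {"gripper":1,"translation":[-0.001,-0.03,0],"dr":[0,0,0]},
  {"gripper":1,"translation":[-0.001,-0.03,0],"dr":[0,0,0]},
  {"gripper":1,"translation":[0,-0.02,0],"dr":[0,0,0]},
  {"gripper":1,"translation":[0,-0.02,0],"dr":[0,0,0]},
])

```text
clock: 4.57
eef_pos: [563.7, -151.7, 139.2]
tcp_rot: [-3.141, 0.0, -0.04]
contact_force: [-0.2, 4.3, 3.5]
opening: 0.002
```

Call:
jog_arm([
  {"gripper":1,"translation":[0,-0.02,0],"dr":[0,0,0]},
  {"gripper":1,"translation":[0,-0.02,0],"dr":[0,0,0]},
  {"gripper":1,"translation":[0,-0.02,0],"dr":[0,0,0]},
  {"gripper":1,"translation":[0,-0.01,0],"dr":[0,0,0]},
])

```text
clock: 4.9
eef_pos: [563.7, -158.8, 139.2]
tcp_rot: [3.142, 0.0, -0.04]
contact_force: [-0.3, 5.6, 3.7]
opening: -0.0
```

Call:
jog_arm([
  {"gripper":1,"translation":[0,-0.01,0],"dr":[0,0,0]},
  {"gripper":1,"translation":[0,-0.01,0],"dr":[0,0,0]},
  {"gripper":1,"translation":[0,-0.01,0],"dr":[0,0,0]},
])

```text
clock: 5.15
eef_pos: [563.8, -161.7, 139.2]
tcp_rot: [-3.142, 0.0, -0.04]
contact_force: [-0.6, 4.3, 2.5]
opening: -0.004
```

Call:
jog_arm([
  {"gripper":1,"translation":[0,-0.01,0],"dr":[0,0,0]},
  {"gripper":1,"translation":[0,-0.01,0],"dr":[0,0,0]},
  {"gripper":1,"translation":[0,-0.01,0],"dr":[0,0,0]},
])

```text
clock: 5.4
eef_pos: [563.2, -163.2, 139.2]
tcp_rot: [-3.139, 0.002, -0.041]
contact_force: [-4.1, 16.2, 8.6]
opening: -0.002
```

Call:
jog_arm([
  {"gripper":1,"translation":[0,0.05,0],"dr":[0,0,0]},
  {"gripper":1,"translation":[0,0.1,0],"dr":[0,0,0]},
  {"gripper":1,"translation":[0,0,0.2],"dr":[0,0,0]},
  {"gripper":1,"translation":[0,0,0.25],"dr":[0,0,0]},
  {"gripper":1,"translation":[0,0,0.2],"dr":[0,0,0]},
  {"gripper":1,"translation":[0,0,0],"dr":[0,0,0]},
])

```text
clock: 5.9
eef_pos: [566.0, -150.1, 208.1]
tcp_rot: [3.139, -0.006, -0.04]
contact_force: [0.6, -0.7, -0.1]
opening: 0.002
```

Run:
```python
from h import *
t=r.grab_frame("top"); s=r.grab_frame("side")
cv2.imwrite("pics/t2.png",t);cv2.imwrite("pics/s2.png",s)
a=cv2.resize(t[145:235,225:355],None,fx=4,fy=4,interpolation=cv2.INTER_CUBIC)
b=cv2.resize(s[155:275,210:320],None,fx=3,fy=3,interpolation=cv2.INTER_CUBIC)[:360]
b=np.vstack([cv2.resize(b,(280,305)),np.zeros((55,280,3),np.uint8)])
a=cv2.resize(a,(520,360)); cv2.imwrite("pics/ts2.png",np.hstack([a,b]))
hsv=cv2.cvtColor(t,cv2.COLOR_BGR2HSV); q=cv2.inRange(hsv,(0,150,60),(6,255,255))|cv2.inRange(hsv,(174,150,60),(180,255,255)); q[:150]=0;q[225:]=0;q[:,:232]=0;q[:,350:]=0
z=cv2.findNonZero(q).reshape(-1,2); R=cv2.minAreaRect(z); print(len(z),R,world("top",cv2.boxPoints(R),88).round().tolist(),cv2.fitLine(z,2,0,.01,.01).ravel())
st=r.sense();print(st["clock"],st["eef_pos"].round(1),st["contact_force"])
```

```text
94 ((268.5670471191406, 186.3963623046875), (5.190281867980957, 19.43595314025879), 6.340191841125488) [[539.0, -19.0, 88.0], [600.0, -26.0, 88.0], [598.0, -43.0, 88.0], [537.0, -35.0, 88.0]] [ 1.5167816e-01 -9.8842990e-01  2.6874469e+02  1.8623404e+02]
6.0 [ 564.2 -149.7  204.8] [-0.33890302 -0.43962974 -0.67025522]
```

View pics/ts2.png

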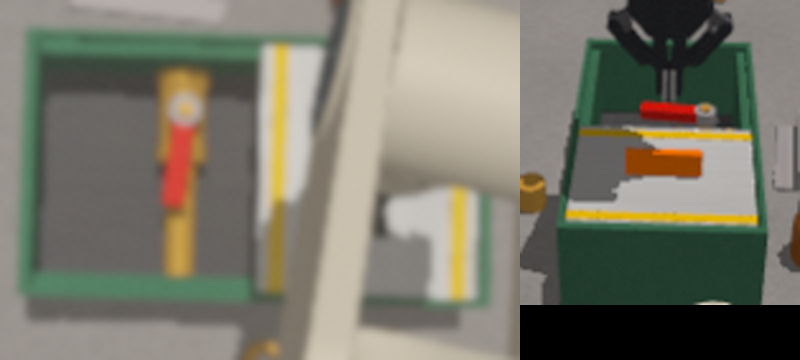

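Call:
jog_arm([
  {"gripper":1,"translation":[-0.03,0.25,0],"dr":[0,0,0]},
  {"gripper":1,"translation":[-0.03,0.3,0],"dr":[0,0,0]},
  {"gripper":1,"translation":[-0.03,0.25,0],"dr":[0,0,0]},
  {"gripper":1,"translation":[0,0,0],"dr":[0,0,0]},
  {"gripper":1,"translation":[0,0,-0.2],"dr":[0,0,0]},
  {"gripper":1,"translation":[0,0,-0.25],"dr":[0,0,0]},
  {"gripper":1,"translation":[0,0,-0.25],"dr":[0,0,0]},
  {"gripper":1,"translation":[0,0,-0.15],"dr":[0,0,0]},
  {"gripper":1,"translation":[0,0,-0.12],"dr":[0,0,0]},
  {"gripper":1,"translation":[0,0,-0.05],"dr":[0,0,0]},
  {"gripper":1,"translation":[0,0,0],"dr":[0,0,0]},
])

```text
clock: 6.92
eef_pos: [554.0, -69.8, 100.8]
tcp_rot: [-3.142, 0.003, -0.04]
contact_force: [-0.4, 0.1, 1.2]
opening: 0.001
```

Run:
```python
from h import *
s=r.sense();p=s["eef_pos"];print(s["clock"],p.round(1),s["contact_force"].round(1))
y=-.043;R=np.array([[np.cos(y),-np.sin(y)],[np.sin(y),np.cos(y)]]);P=np.array([613,-38.]);q=p[:2]
for a in range(5,91,5):
    t=np.radians(a); e=9+11*np.cos(t)+14.5*np.sin(t); w=P+R@(54*np.array([-np.cos(t),np.sin(t)])+e*np.array([-np.sin(t),-np.cos(t)]))
    print(a,w.round(1),((w-q)/100).round(3)); q=w
```

```text
6.9167 [554.  -69.8 100.8] [-0.4  0.1  1.2]
5 [556.7 -52. ] [0.027 0.178]
10 [555.4 -48.2] [-0.013  0.039]
15 [554.5 -44.1] [-0.01   0.041]
20 [553.8 -39.8] [-0.007  0.043]
25 [553.5 -35.4] [-0.003  0.045]
30 [553.6 -30.8] [0.001 0.046]
35 [554.1 -26.1] [0.005 0.047]
40 [555.1 -21.3] [0.01  0.048]
45 [556.6 -16.5] [0.015 0.048]
50 [558.5 -11.7] [0.02  0.047]
55 [561.   -7.1] [0.025 0.046]
60 [564.   -2.6] [0.03  0.045]
65 [567.6   1.6] [0.035 0.042]
70 [571.6   5.5] [0.04  0.039]
75 [576.    9.1] [0.045 0.036]
80 [580.9  12.2] [0.049 0.031]
85 [586.2  14.9] [0.053 0.026]
90 [591.8  17. ] [0.056 0.021]
```

Call:
jog_arm([
  {"gripper":1,"translation":[0.02,0.09,0],"dr":[0,0,0]},
  {"gripper":1,"translation":[0.01,0.09,0],"dr":[0,0,0]},
  {"gripper":1,"translation":[-0.013,0.04,0],"dr":[0,0,0]},
  {"gripper":1,"translation":[-0.01,0.04,0],"dr":[0,0,0]},
  {"gripper":1,"translation":[-0.007,0.043,0],"dr":[0,0,0]},
  {"gripper":1,"translation":[-0.003,0.045,0],"dr":[0,0,0]},
  {"gripper":1,"translation":[0,0.046,0],"dr":[0,0,0]},
  {"gripper":1,"translation":[0.005,0.047,0],"dr":[0,0,0]},
  {"gripper":1,"translation":[0.01,0.048,0],"dr":[0,0,0]},
  {"gripper":1,"translation":[0.015,0.048,0],"dr":[0,0,0]},
])

```text
clock: 7.75
eef_pos: [557.3, -15.5, 102.2]
tcp_rot: [3.142, 0.001, -0.04]
contact_force: [-1.1, -3.1, 0.8]
opening: -0.001
```

Call:
jog_arm([
  {"gripper":1,"translation":[0.02,0.047,0],"dr":[0,0,0]},
  {"gripper":1,"translation":[0.025,0.046,0],"dr":[0,0,0]},
  {"gripper":1,"translation":[0.03,0.045,0],"dr":[0,0,0]},
  {"gripper":1,"translation":[0.035,0.042,0],"dr":[0,0,0]},
  {"gripper":1,"translation":[0.04,0.039,0],"dr":[0,0,0]},
  {"gripper":1,"translation":[0.045,0.036,0],"dr":[0,0,0]},
  {"gripper":1,"translation":[0.049,0.03,0],"dr":[0,0,0]},
  {"gripper":1,"translation":[0.05,0.02,0],"dr":[0,0,0]},
])

```text
clock: 8.42
eef_pos: [587.3, 15.1, 102.2]
tcp_rot: [-3.141, 0.0, -0.04]
contact_force: [-2.0, -2.1, 0.9]
opening: -0.001
```

Call:
jog_arm([
  {"gripper":1,"translation":[0.02,0,0],"dr":[0,0,0]},
  {"gripper":1,"translation":[0.02,0,0],"dr":[0,0,0]},
  {"gripper":1,"translation":[0.01,0,0],"dr":[0,0,0]},
  {"gripper":1,"translation":[0,0,0],"dr":[0,0,0]},
])

```text
clock: 8.75
eef_pos: [592.1, 14.7, 102.2]
tcp_rot: [-3.141, -0.0, -0.04]
contact_force: [-1.4, 0.4, -0.1]
opening: -0.001
```

Call:
jog_arm([
  {"gripper":1,"translation":[0.015,0,0],"dr":[0,0,0]},
  {"gripper":1,"translation":[0.015,0,0],"dr":[0,0,0]},
  {"gripper":1,"translation":[0,0,0],"dr":[0,0,0]},
])

```text
clock: 9.0
eef_pos: [592.9, 14.7, 102.0]
tcp_rot: [-3.142, 0.005, -0.04]
contact_force: [-9.1, 3.2, 5.3]
opening: -0.002
```

Call:
jog_arm([
  {"gripper":1,"translation":[0.015,0,0],"dr":[0,0,0]},
  {"gripper":1,"translation":[0,0,0],"dr":[0,0,0]},
])

```text
clock: 9.17
eef_pos: [593.1, 14.7, 101.9]
tcp_rot: [3.142, 0.007, -0.04]
contact_force: [-13.5, 2.1, 9.2]
opening: -0.001
```

Call:
jog_arm([
  {"gripper":1,"translation":[-0.06,0,0],"dr":[0,0,0]},
  {"gripper":1,"translation":[-0.15,0,0],"dr":[0,0,0]},
  {"gripper":1,"translation":[0,0,0.2],"dr":[0,0,0]},
  {"gripper":1,"translation":[0,0,0.35],"dr":[0,0,0]},
  {"gripper":1,"translation":[0,0,0.35],"dr":[0,0,0]},
  {"gripper":1,"translation":[0,0,0.3],"dr":[0,0,0]},
  {"gripper":1,"translation":[-0.15,0.3,0.1],"dr":[0,0,0]},
  {"gripper":1,"translation":[-0.15,0.3,0.1],"dr":[0,0,0]},
  {"gripper":1,"translation":[-0.15,0.3,0.1],"dr":[0,0,0]},
  {"gripper":1,"translation":[-0.15,0.3,0],"dr":[0,0,0]},
  {"gripper":1,"translation":[-0.15,0.3,0],"dr":[0,0,0]},
  {"gripper":1,"translation":[-0.15,0.3,0],"dr":[0,0,0]},
])

```text
clock: 10.17
eef_pos: [485.4, 195.8, 253.1]
tcp_rot: [-3.141, -0.003, -0.041]
contact_force: [0.2, 0.2, -0.6]
opening: -0.001
```

Call:
jog_arm([
  {"gripper":1,"translation":[-0.15,0.3,0],"dr":[0,0,0]},
  {"gripper":1,"translation":[-0.15,0.3,0],"dr":[0,0,0]},
  {"gripper":1,"translation":[-0.15,0.3,0],"dr":[0,0,0]},
  {"gripper":1,"translation":[0,0,0],"dr":[0,0,0]},
])

```text
clock: 10.5
eef_pos: [438.9, 288.8, 252.8]
tcp_rot: [-3.139, -0.001, -0.038]
contact_force: [-0.1, -1.1, 0.9]
opening: 0.001
```

Run:
```python
from h import *
t=r.grab_frame("top"); s=r.grab_frame("side"); cv2.imwrite("pics/t3.png",t)
a=cv2.resize(t[140:240,220:360],(500,357),interpolation=cv2.INTER_CUBIC)
b=cv2.resize(s[150:275,205:310],(300,357),interpolation=cv2.INTER_CUBIC); cv2.imwrite("pics/ts3.png",np.hstack([a,b]))
hsv=cv2.cvtColor(t,cv2.COLOR_BGR2HSV); q=cv2.inRange(hsv,(0,150,60),(6,255,255))|cv2.inRange(hsv,(174,150,60),(180,255,255)); q[:150]=0;q[225:]=0;q[:,:232]=0;q[:,350:]=0
z=cv2.findNonZero(q).reshape(-1,2).astype(float); w=world("top",z,88)[:,:2]; v=cv2.fitLine(w.astype(np.float32),2,0,.01,.01).ravel(); print(v,"box y dir",(.043,.999),w.min(0),w.max(0))
st=r.sense();print(st["clock"],st["eef_pos"].round(1),st["contact_force"].round(1))
```

```text
[4.4823602e-02 9.9899495e-01 6.1568671e+02 5.5286231e+00] box y dir (0.043, 0.999) [604.43460414 -23.51533032] [624.1267131   36.01781797]
10.6 [440.4 285.5 252.6] [ 0.4 -0.4 -0.3]
```

View pics/ts3.png

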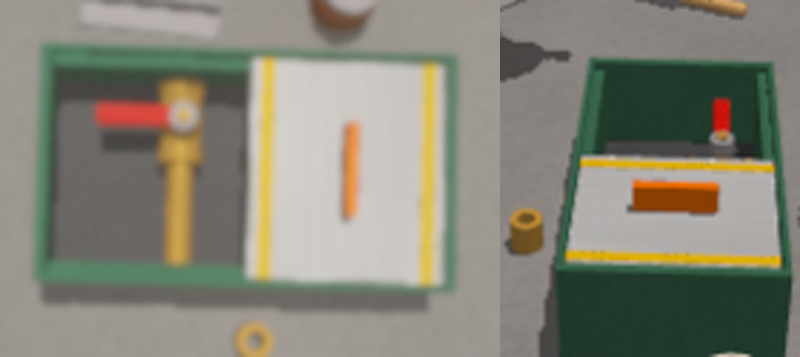

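The picture shows the red handle from its hub at (183,116) to its tip at (97,112), pointing along the box's +y. The cover sits flat against the right-hand stop with its edge at x≈445, and the coupling, jar and offcut look unmoved.

```bash
python3 -c "
from rig import r
print(r.sign_off())"
```

```text
the job is handed in; nothing more can be done
None
```

The cover is across at the other end of the box and the red valve is pushed shut to its stop. The job was handed in at about 10.6 s of the 48 s allowed.

- **Cover:** I pushed it along by its rib with the closed fingertips. The push took about 4–6 N while sliding and rose to 16 N at the end stop. It still lies flat in its guides.
- **Red handle:** I pushed it round clockwise with 2–4 N until it met the stop, where the force reached about 13 N without further movement. In the last top picture its direction is (0.045, 0.999), against the box's y axis at (0.043, 0.999), so it reads fully shut to within about 0.01 rad.
- **Everything else:** The arm was clear of everything with about zero force. The coupling, jar and offcut look unmoved in the last pictures. The fingers never went into the blue valve's half below cover level, but its handle is now under the cover, so I could not check it by eye at the end. I did not look at the other bench items again; the arm stayed well above or away from them.

No check failed. The only disagreement was about 3 mm between two estimates of the red pivot's position, which did not matter for the push.

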